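# Load the specimen warmer, shut its door and wind its timer

## Task

Stand every capped specimen pot upright on the warmer's pulled-out tray, then slide the tray fully home, then push the door shut until it seats on its catch, and last wind the timer key on the roof clockwise, by repeated part turns, up to its stop. Leave the other things on the bench where they stand.

Things in the scene. Friction and masses are not known exactly. Their poses are not given: they have to be found in the camera images.
- cabinet: Specimen warmer: low white box cabinet fixed to the bench, 240 mm deep (its x), 260 mm wide (its y), 150 mm high. Origin at the centre of its underside; its own -x axis points out of the open front (about to the robot's right), its +y axis about towards the robot. The tray slides out of the front, which the door closes. The door cannot shut while the tray stands out.
- door (a joint): Upright door, 250 mm wide, 125 mm high, 15 mm thick, top edge 150 mm above the bench. Value: opening angle a in rad, 0 = shut, at most 2.1; starts at 1.6 to 1.95. From the hinge line it points to (-sin a, -cos a) in the cabinet's x, y. Friction 0.04 N m, stays where left. A sprung ball stops it at 0.06 rad; a steady 4 N at the free edge (with a brief higher peak) pushes it over, and it snaps to 0 and is held.
- door_hinge (a point): Point on the door's vertical hinge line, 85 mm above the bench, at x = -137 mm, y = +125 mm in the cabinet's frame (the front corner nearest the robot). The hinge line lies in the plane of the door's outer face; shut, the door spans y = +125 to -125 mm with that face at x = -137 mm.
- door_edge (a point): Point on the door's outer face, 235 mm from the hinge line, 120 mm above the bench. Its axes are the door's: x points from the outer face inward, z up, -y from the hinge to the free edge.
- tray (a joint): Aluminium tray that slides out along the cabinet's -x. Value: how far it is out in m, 0 = fully home (end stop; tray centre then at cabinet x = -13 mm), at most 0.215; starts at 0.205 to 0.215. Friction 1.5 N, stays where left. 200 mm long, 210 mm wide; rim 32 mm above its floor, 5 mm thick.
- tray_plate (a point): Middle of the front face, near the top, of the grey push plate standing at the tray's front end: plate 110 mm wide, 8 mm thick, top edge 122 mm above the bench; this point at 110 mm. The front face is 108 mm from the tray's centre (cabinet -x); fully home it stands 1 mm proud of the cabinet's front edge.
- tray_floor (a point): Centre of the tray's inner floor, 22 mm above the bench; moves with the tray, axes parallel to the cabinet's (-x towards the push plate). The clear floor is 190 mm along x and 200 mm along y.
- key (a joint): Timer's wing key on the cabinet's roof, turned about a vertical axis. Value: winding angle in rad, grows clockwise seen from above; 0 = run down, stop (fully wound) at 4.4; starts at 0 to 0.9. Needs 0.09 N m at the start to about 0.15 N m near the stop (spring and ratchet); it holds where it is left when let go.
- key_grip (a point): Centre of the key's flat steel wing, 204 mm above the bench: 60 mm long (its x), 11 mm thick (its y), 36 mm high (from 186 to 222 mm), over a round boss of radius 44 mm whose top is at 170 mm. Its axes turn with the key, so gripping across its y is the good grasp.
- pot1: Capped specimen pot, 76 mm tall: cream body with amber foot, 48 mm in diameter, heavy at the bottom, on it a red screw cap 54 mm in diameter and 20 mm high. Origin at the centre of its underside, z up. Closed, about 0.11 kg. Two to four of the pots are there; all are alike.
- pot2: Capped specimen pot, 76 mm tall: cream body with amber foot, 48 mm in diameter, heavy at the bottom, on it a red screw cap 54 mm in diameter and 20 mm high. Origin at the centre of its underside, z up. Closed, about 0.11 kg. Two to four of the pots are there; all are alike.
- pot3: Capped specimen pot, 76 mm tall: cream body with amber foot, 48 mm in diameter, heavy at the bottom, on it a red screw cap 54 mm in diameter and 20 mm high. Origin at the centre of its underside, z up. Closed, about 0.11 kg. Two to four of the pots are there; all are alike.
- pot4: Capped specimen pot, 76 mm tall: cream body with amber foot, 48 mm in diameter, heavy at the bottom, on it a red screw cap 54 mm in diameter and 20 mm high. Origin at the centre of its underside, z up. Closed, about 0.11 kg. Two to four of the pots are there; all are alike.
- strip_bottle: Bystander among the pots: white round test-strip jar with black cap, 54 mm in diameter, 115 mm tall. Origin at the centre of its underside. Not to be moved.
- open_cup: Bystander among the pots: empty clear plastic cup without a lid, 56 mm in diameter, 68 mm tall. Origin at the centre of its underside. Not to be moved.
- loose_lid: Bystander among the pots: loose red lid lying on the bench, 64 mm in diameter, 16 mm high. Origin at the centre of its underside. Not to be moved.
- beaker: Bystander in front of the cabinet: glass beaker, 72 mm in diameter, 95 mm tall. Origin at the centre of its underside. Not to be moved.
- reagent_bottle: Bystander at the left: amber bottle with blue cap, 68 mm in diameter, 140 mm tall. Origin at the centre of its underside. Not to be moved.
There are look-alikes about, which are no part of the job. Leave any green look-alike of the pot4 alone.

How it is judged:
On the way, in this order (a step that is already met when the one before it is completed fails the run):
1. every pot stands upright on the tray, let go (x of pot1 in the frame of tray_floor between -0.085 and 0.085 m and y of pot1 in the frame of tray_floor between -0.09 and 0.09 m and z of pot1 in the frame of tray_floor between -0.008 and 0.008 m and angle between each of pot1, pot2, pot3, pot4's own z axis and vertical below 0.12 rad and contact force between each of pot1, pot2, pot3, pot4 and the fingers below 0.05 N and x of pot2 in the frame of tray_floor between -0.085 and 0.085 m and y of pot2 in the frame of tray_floor between -0.09 and 0.09 m and z of pot2 in the frame of tray_floor between -0.008 and 0.008 m and x of pot3 in the frame of tray_floor between -0.085 and 0.085 m and y of pot3 in the frame of tray_floor between -0.09 and 0.09 m and z of pot3 in the frame of tray_floor between -0.008 and 0.008 m and x of pot4 in the frame of tray_floor between -0.085 and 0.085 m and y of pot4 in the frame of tray_floor between -0.09 and 0.09 m and z of pot4 in the frame of tray_floor between -0.008 and 0.008 m), for 0.2 s.
2. the tray is fully home with the pots on it (all of step 1 and value of joint tray below 0.01 m), for 0.2 s.
3. the door is shut and seated on its catch (value of joint tray below 0.01 m and value of joint door below 0.015 rad), for 0.2 s.
4. the timer key is wound up to its stop (value of joint door below 0.015 rad and value of joint key above 4.1 rad), for 0.2 s.
At the end, for the whole second after the job is handed in: Every pot present stands upright (within 7 degrees) on the tray's floor; the tray is within 10 mm of home; the door is within 0.015 rad of shut, seated on its catch; the key is wound past 4.1 rad (its stop is at 4.4); pots at rest and released (all of step 2 and all of step 4 and linear speed of each of pot1, pot2, pot3, pot4 below 0.02 m/s); the robot touches nothing.
It fails at once if a bystander (strip jar, open cup, loose lid, beaker or reagent bottle) is moved by more than 40 mm (distance of any of strip_bottle, open_cup, loose_lid, beaker, reagent_bottle from where it was at the start of the episode above 0.04 m).
Of pot1, pot2, pot3, pot4 only 2 to 4 are there at a start; the rules pass over those that are not, and their reading is None.
At some moment in a run one of pot1, pot2, pot3, pot4 may be knocked a few centimetres aside while the robot is not near it.
It also fails if it takes over 210 s, if anything falls off the work surface, if the arm or the gripper's body presses on something with over 40 N, if the wrist force passes 120 N, or if a joint passes its speed limit or range.

## Robot

A 6-joint arm with a two-finger parallel gripper is mounted at the origin on the work surface. World frame = base frame: x ahead of the robot, y to its left, z up, the work surface at z = 0. Lengths are in m, angles in rad, forces in N, time in s.
With the tool pointing down it reaches from about 0.35 to 0.975 m from the base axis. Payload 4.9 kg.
Tool frame: the origin (TCP) lies midway between the tips of the shut fingers; the grasp point (between the pads) lies 19 mm behind it; z points along the fingers, y is the direction in which the jaws open and shut (so a half turn about z gives the same grasp; the last joint's range is limited). The gripper opens to 85 mm and grips with 20 to 120 N. Pads are 22 mm wide; open, the fingers measure 114 mm over their backs; the gripper's body (76 mm by 85 mm) begins 54 mm behind the grasp point. The pads swing forward as they close: fully open they stand 13 mm farther back than shut.
Start: joints at [1.09, 0.053, 1.613, -0, 1.476, -0.119], TCP at [0.221, 0.585, 0.231] pointing down, gripper open.
Joint ranges: [-3.01, 3.01], [-1.01, 2.22], [0.06, 2.58], [-1.02, 4.17], [0.09, 2.62], [-3.14, 3.14]. Speed limits (rad/s): [2.57, 2.57, 3.14, 3.14, 3.14, 3.14].

## Interface

Orientations are given as a rotation vector (axis times angle).
In Python, from station import ctrl gives the robot as it stands.
- The arm moves only by the shell command python3 -m jog 'ROWS' [FORCE]. ROWS is JSON, one flat list of numbers, 7 for each row, row after row: the opening, from 0 (shut) to 1 (fully open), then the shift along the tool's x, y, z in m, then the turn, a rotation vector about the tool's x, y, z in degrees. A call has 1 to 10 rows; each row shifts and turns the commanded pose from where the row before left it, along the tool's axes as they then stand; what a row does not reach is not made up. A row lasts 1/8 s, in which the tool goes at most 62.5 mm and 10.7 degrees, less where a joint would pass 70% of its speed; a pose out of reach is approached as far as the arm can. A call with a gripper value outside its range is refused whole. The fingers move at their own pace and stop on an object; FORCE is the grip in N (left out, the last holds). Time passes only in rows, so rows that do not move let the fingers close. It gives the time, the measured TCP pose, the force and the opening at its end, in the units of the state.
- ctrl.get_obs(): the state, without advancing time (a new reading comes with each control period).
- ctrl.get_image(name): name is "scene" or "side" or "wrist"; returns a dict with "image" (400x640x3 uint8, blue, green, red), "camera_matrix" (3x3 intrinsics, pixels), "rvec" (rotation vector, rad) and "tvec" (3), from world to camera coordinates, as OpenCV has them; the wrist camera has in their place "mount" (4x4, takes a point from camera to tool coordinates, whose origin is the TCP and whose axes are the flange's). Camera axes: x right, y down, z forward; pixel columns grow to the right and rows downward; lengths in m; the calibration is good to about 2 mm. A picture is of the moment at which its call begins: read the wrist's pose just before it. There is no depth.
- ctrl.finish_job(): hands the job in, once; it reports no verdict.
Trained networks look in a picture, given as the dict that the camera call returned (one of the last four; its "shot" number tells which), for a name from the list of things; names that differ only in an ending like _2 or _b are one class to them, and where a whole thing is asked for, a point or a joint stands for the part that bears it (a point fixed in the world has none). Each returns a list of dicts, best first, with "p" (0 to 1); they miss things now and then, are a little off and sometimes report something else, mostly with a low value. They report only what shows in the picture. A call takes as long as a camera call. They do not tell look-alikes from the thing itself.
- ctrl.boxes_of(target, picture): "box" ([centre column, centre row, width, height] in pixels, round what is visible of it).
The state is a dict: "t": time; "q": joint angles; "dq": joint speeds; "effort": joint torques, N m; "tool_pos": TCP position; "tool_rot": TCP orientation; "contact_force": force on the tool from outside, world axes, zero at the start; "wrist_torque": the same for the moment, N m; "opening": finger opening in m.
Only numpy, scipy, OpenCV 4.12 (cv2) and the standard library are available. Lean on these libraries where they do the work, as an engineer would, in place of code of your own. Each camera call takes 0.05 s, during which the arm holds its last target. There are 200 camera calls.

## Working session

There is one attempt and no reset: what is moved stays moved. The work goes in short steps, Python scripts to look and compute and a shell command to move; the robot and the scene stay as the last step left them, time stands still between calls to the robot, and variables do not carry over. Pictures are saved under pics/ and viewed, about 12 in all and at most 16, crops included, and the job is handed in when it is done.

```bash
ls; mkdir -p pics; python3 - <<'E'
from station import ctrl
import cv2
print(ctrl.get_obs())
for n in ["scene","side"]:
    p=ctrl.get_image(n); cv2.imwrite(f"pics/{n}0.png",p["image"])
    print(n,p["camera_matrix"].tolist(),p["rvec"],p["tvec"],p["shot"])
    for t in ["pot1","strip_bottle","open_cup","loose_lid","beaker","reagent_bottle","cabinet","door","tray","key","door_hinge","tray_plate"]:
        try: print(t,[([int(v) for v in d["box"]],round(d["p"],2)) for d in ctrl.boxes_of(t,p)])
        except Exception as e: print(t,e)
E
```

```text
pics
{'t': 0.0, 'q': array([ 1.08999091e+00,  5.33666441e-02,  1.61426248e+00,  2.19746058e-05,
        1.47594913e+00, -1.19009418e-01]), 'dq': array([-5.44279465e-04, -1.96151715e-03,  6.82291948e-04,  1.80499093e-04,
        5.63512869e-04,  8.55395277e-05]), 'effort': array([-1.01373367e-03, -3.93705046e+01, -3.70165014e+01, -2.11452170e-04,
        7.35145120e-03,  1.18494646e-05]), 'tool_pos': array([0.22094393, 0.58400835, 0.23007575]), 'tool_rot': array([-5.65107029e-01, -3.08973023e+00,  2.96903207e-03]), 'contact_force': array([ 0.18097536,  0.05176502, -0.29825084]), 'wrist_torque': array([ 0.01184535, -0.00491698, -0.02632237]), 'opening': 0.0853641475117177}
scene [[374.0733347590294, 0.0, 319.7615997241282], [0.0, 374.0733347590294, 197.26548835681112], [0.0, 0.0, 1.0]] [ 1.96731493  1.75537432 -0.52315567] [-0.03983152 -0.34661368  1.46894811] 1
pot1 [([215, 190, 21, 25], 0.94), ([181, 193, 26, 32], 0.89), ([177, 219, 20, 29], 0.87), ([200, 159, 20, 23], 0.78), ([243, 187, 19, 26], 0.67), ([235, 156, 16, 23], 0.67), ([242, 248, 18, 27], 0.66), ([273, 177, 17, 26], 0.61
[... 649 characters left out ...]
0.28530336] [-0.4776755   0.24430131  1.18257991] 2
pot1 [([275, 306, 23, 31], 0.91), ([379, 267, 25, 29], 0.86), ([313, 288, 22, 35], 0.66), ([286, 273, 21, 32], 0.66), ([348, 335, 27, 37], 0.62), ([332, 310, 26, 37], 0.61), ([384, 325, 26, 35], 0.6), ([295, 343, 22, 38], 0.57)]
strip_bottle [([400, 285, 22, 44], 0.74)]
open_cup [([362, 299, 20, 30], 0.97)]
loose_lid [([346, 280, 18, 16], 0.59)]
beaker [([253, 211, 17, 32], 0.66)]
reagent_bottle []
cabinet []
door [([318, 233, 34, 72], 0.9), ([253, 210, 17, 30], 0.52)]
tray [([354, 226, 71, 58], 0.97), ([304, 159, 10, 16], 0.42)]
key [([383, 324, 26, 31], 0.35)]
door_hinge [([316, 233, 31, 70], 0.58)]
tray_plate [([352, 225, 68, 62], 0.72)]
```

```bash
python3 - <<'E'
import cv2
a=cv2.imread("pics/scene0.png"); cv2.imwrite("pics/sceneA.png",cv2.resize(a[130:330,150:480],None,fx=2.4,fy=2.4,interpolation=cv2.INTER_CUBIC))
a=cv2.imread("pics/side0.png"); cv2.imwrite("pics/sideA.png",cv2.resize(a[130:380,220:480],None,fx=2.4,fy=2.4,interpolation=cv2.INTER_CUBIC))
E
```

```text
(no output)
```

View pics/sceneA.png

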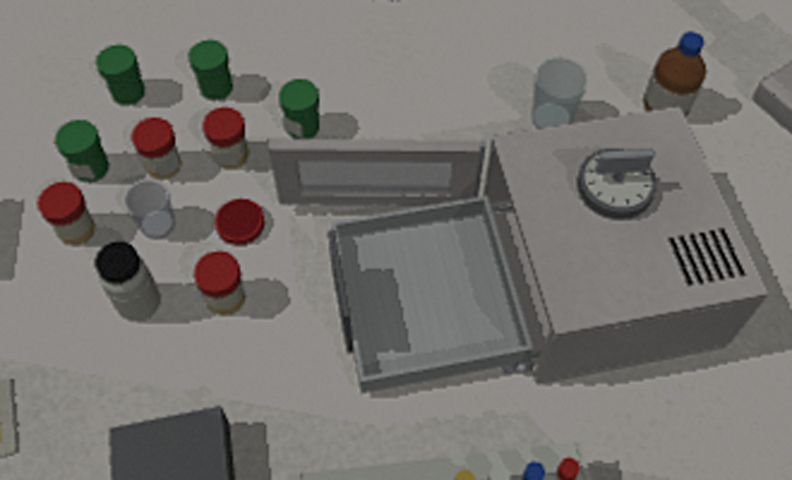

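View pics/sideA.png

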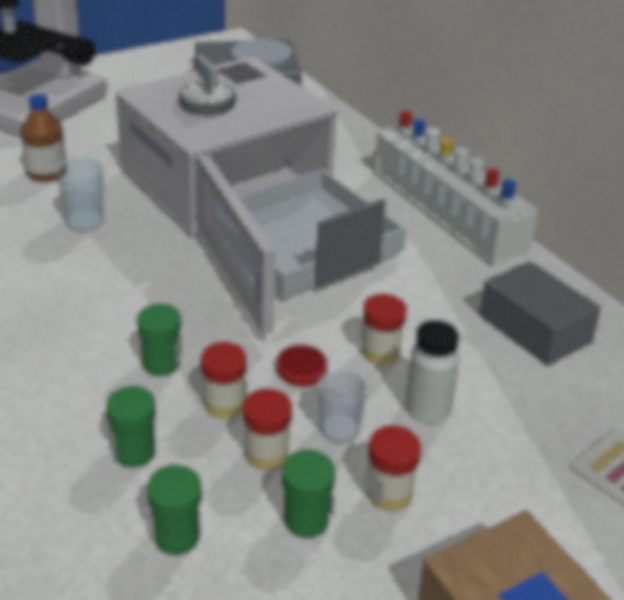

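The four red-capped pots are at scene px (215,190), (243,187), (177,219) and (242,248). The four all-green ones, at (200,159), (235,156), (273,177) and (181,193), are look-alikes and stay put. The lid at (249,222) is a bystander. Next I localise everything.

```bash
cat > h.py <<'E'
import numpy as np, cv2
from station import ctrl
from scipy.spatial.transform import Rotation as R
from scipy.optimize import least_squares
def cam(p):
    if "mount" in p:
        raise ValueError
    return p["camera_matrix"],R.from_rotvec(p["rvec"]).as_matrix(),np.array(p["tvec"])
def proj(c,X):
    K,r,t=c; q=(np.atleast_2d(X)@r.T+t)@K.T; return q[:,:2]/q[:,2:]
def onplane(c,uv,z):
    K,r,t=c; d=r.T@np.linalg.inv(K)@[uv[0],uv[1],1]; o=-r.T@t; return o+d*(z-o[2])/d[2]
def wristcam():
    o=ctrl.get_obs(); p=ctrl.get_image("wrist"); T=np.eye(4); T[:3,:3]=R.from_rotvec(o["tool_rot"]).as_matrix(); T[:3,3]=o["tool_pos"]
    M=np.linalg.inv(T@np.array(p["mount"])); return p,(p["camera_matrix"],M[:3,:3],M[:3,3])
def red(p,amin=60):
    h=cv2.cvtColor(p["image"],cv2.COLOR_BGR2HSV); m=(((h[...,0]<8)|(h[...,0]>172))&(h[...,1]>130)&(h[...,2]>50)).astype(np.uint8)
    n,l,s,c=cv2.connectedComponentsWithStats(m); return [(s[i],c[i]) for i in range(1,n) if s[i][4]>=amin]
E
python3 - <<'E'
from h import *
C={}
for n in ["scene","side"]:
    p=ctrl.get_image(n); C[n]=cam(p)
    K,r,t=C[n]; print(n,"cam at",-r.T@t)
    for s,c in red(p): 
        b=[s[0]+s[2]/2-.5,s[1]+s[3]/2-.5]; print(b,s.tolist(),onplane(C[n],b,.066).round(4))
S=lambda u:(np.array(u)/2.4+[150,130]); D=lambda u:(np.array(u)/2.4+[220,130])
sc=[((-.12,.13,.15),(492,137)),((.12,.13,.15),(684,112)),((.12,-.13,.15),(765,294)),((-.12,-.13,.15),(548,333))]
sd=[((.12,.13,.15),(118,95)),((-.12,-.13,.15),(333,110)),((.12,-.13,.15),(255,62))]
# tray rim corners: relative to tray centre
st=[((-.1,.105,.054),(333,232)),((-.1,-.105,.054),(362,383))]
def world(v,X): c,s=np.cos(v[2]),np.sin(v[2]); X=np.array(X); return np.c_[v[0]+c*X[:,0]-s*X[:,1],v[1]+s*X[:,0]+c*X[:,1],X[:,2]]
def f(v):
    e=[]
    e.append(proj(C["scene"],world(v,[a for a,_ in sc]))-[S(b) for _,b in sc])
    e.append(proj(C["side"],world(v,[a for a,_ in sd]))-[D(b) for _,b in sd])
    e.append(proj(C["scene"],world(v,[np.array(a)+[-.013-v[3],0,0] for a,_ in st]))-[S(b) for _,b in st])
    a=v[4]; fe=np.array([[-.137-.25*np.sin(a),.125-.25*np.cos(a),.15]])
    e.append(proj(C["scene"],world(v,fe))-[S((268,140))])
    return np.concatenate(e).ravel()
s=least_squares(f,[.6,.2,np.pi/2*1.,.21,1.7],loss="soft_l1")
print(s.x.round(4),f(s.x).round(1))
v=s.x
for n,X in [("tray",(-.013-v[3],0,.022)),("plate",(-.121-v[3],0,.11)),("key",(0,0,.2)),("hinge",(-.137,.125,.085))]: print(n,world(v,[X]).round(3))
for n in("strip_bottle",(204,246,.05)),("cup",(210,217,.034)),("lid",(249,222,.01)),("beaker",(384,169,.048)),("reagent",(429,160,.07)): pass
for nm,u,w,z in [("strip",204,246,.057),("cup",210,217,.034),("lid",249,222,.008),("beaker",384,169,.048),("reag",429,160,.07),("key",150+615/2.4,130+180/2.4,.17)]: print(nm,onplane(C["scene"],(u,w),z).round(3))
E
```

```text
scene cam at [ 1.1074087  -0.10791138  1.02055733]
[np.float64(243.0), np.float64(182.5)] [235, 175, 17, 16, 212] [ 0.3828 -0.2507  0.066 ]
[np.float64(213.0), np.float64(187.0)] [205, 179, 17, 17, 219] [ 0.3904 -0.3437  0.066 ]
[np.float64(175.0), np.float64(214.5)] [166, 206, 19, 18, 254] [ 0.48   -0.4513  0.066 ]
[np.float64(249.5), np.float64(222.0)] [240, 213, 20, 19, 300] [ 0.53   -0.2323  0.066 ]
[np.float64(240.0), np.float64(244.0)] [231, 235, 19, 19, 279] [ 0.5995 -0.26    0.066 ]
[np.float64(386.5), np.float64(325.5)] [383, 321, 8, 10, 66] [0.8693 0.1042 0.066 ]
[np.float64(299.5), np.float64(335.5)] [296, 331, 8, 10, 63] [ 0.8685 -0.1147  0.066 ]
side cam at [ 0.0149543  -1.01407979  0.81103071]
[np.float64(380.5), np.float64(260.0)] [373, 253, 16, 15, 186] [ 0.6009 -0.262   0.066 ]
[np.float64(312.5), np.float64(280.5)] [304, 273, 18, 16, 232] [ 0.383  -0.2511  0.066 ]
[np.float64(345.0), np.float64(282.0)] [336, 275, 19, 15, 234] [ 0.4595 -0.2972  0.066 ]
[np.float64(330.5), np.float64(301.5)] [321, 293, 20, 18, 283] [ 0.3887 -0.3446  0.066 ]
[np.float64(384.0), np.float64(317.5)] [374, 308, 21, 20, 319] [ 0.4798 -0.4531  0.066 ]
[0.6164 0.208  1.6485 0.2055 1.7675] [-0.8 -0.2 -2.  -2.   0.8  1.1  1.5  1.3 -0.4 -2.5  2.4 -0.7 -0.1 -2.9
  0.  -4.4 -0.3 -0.6 -0.4 -0. ]
tray [[ 0.633 -0.01   0.022]]
plate [[ 0.642 -0.118  0.11 ]]
key [[0.616 0.208 0.2  ]]
hinge [[0.502 0.062 0.085]]
strip [ 0.59  -0.363  0.057]
cup [ 0.48  -0.356  0.034]
lid [ 0.495 -0.241  0.008]
beaker [0.363 0.211 0.048]
reag [0.358 0.361 0.07 ]
key [0.586 0.205 0.17 ]
```

```bash
cat >> h.py <<'E'
CAB=[.6164,.208,1.6485]
def cab(x,y,v=None):
    v=v or CAB; c,s=np.cos(v[2]),np.sin(v[2]); return np.array([v[0]+c*x-s*y, v[1]+s*x+c*y])
def to(xyz,frm=None,head=4.5):
    "shift in tool axes (mm) for jaw heading head, x=head+90"
    o=ctrl.get_obs() if frm is None else None
    p=o["tool_pos"] if o else np.array(frm); d=np.array(xyz)-p; a=np.radians(head)
    y=np.array([np.cos(a),np.sin(a)]); x=np.array([-y[1],y[0]]); return np.round([d[:2]@x*1e3,d[:2]@y*1e3,-d[2]*1e3],1)
E
python3 - <<'E'
from h import *
for n in ["scene","side"]:
    p=ctrl.get_image(n); c=cam(p); h=cv2.cvtColor(p["image"],cv2.COLOR_BGR2HSV)
    m=((h[...,0]>45)&(h[...,0]<85)&(h[...,1]>110)).astype(np.uint8); N,l,s,q=cv2.connectedComponentsWithStats(m)
    for i in range(1,N):
        if s[i][4]>100: print(n,s[i].tolist(),onplane(c,[s[i][0]+s[i][2]/2,s[i][1]+s[i][3]/2],.038).round(3))
M=R.from_rotvec(ctrl.get_obs()["tool_rot"]).as_matrix(); print(M.round(3))
print(to([.383,-.251,.2]))
E
```

```text
scene [229, 147, 18, 24, 306] [ 0.26  -0.271  0.038]
scene [191, 149, 19, 24, 319] [ 0.256 -0.397  0.038]
scene [267, 163, 16, 24, 270] [ 0.342 -0.15   0.038]
scene [174, 180, 21, 25, 306] [ 0.381 -0.439  0.038]
side [278, 258, 16, 27, 341] [ 0.345 -0.152  0.038]
side [266, 292, 18, 32, 458] [ 0.262 -0.274  0.038]
side [338, 318, 21, 35, 558] [ 0.387 -0.441  0.038]
side [282, 325, 21, 35, 570] [ 0.257 -0.398  0.038]
[[-0.935  0.354 -0.   ]
 [ 0.354  0.935 -0.   ]
 [ 0.    -0.    -1.   ]]
[-845.6   95.8   31.3]
```

```bash
python3 -m jog '[0.85,0,0,0,0,0,10, 0.85,0,0,0,0,0,10, 0.85,0,0,0,0,0,10, 0.85,0,0,0,0,0,10, 0.85,0,0,0,0,0,10, 0.85,0,0,0,0,0,10, 0.85,0,0,0,0,0,4.8]' 40
```

```text
t: 2.38
tool_pos: [0.2212, 0.5845, 0.2313]
tool_rot: [2.137, 2.303, -0.0]
contact_force: [-0.9, 0.1, 0.1]
opening: 0.0725
```

```bash
python3 -m jog '[0.85,-0.03,0.05,-0.03,0,0,0, 0.85,-0.05,0.05,0,0,0,0, 0.85,-0.06,0.05,0,0,0,0, 0.85,-0.06,0.05,0,0,0,0, 0.85,-0.06,0,0,0,0,0, 0.85,-0.06,0,0,0,0,0, 0.85,-0.06,0,0,0,0,0, 0.85,-0.06,0,0,0,0,0, 0.85,-0.06,0,0,0,0,0, 0.85,-0.06,0,0,0,0,0]' && python3 -m jog '[0.85,-0.06,0,0,0,0,0, 0.85,-0.06,0,0,0,0,0, 0.85,-0.06,-0.02,0,0,0,0, 0.85,-0.06,-0.03,0,0,0,0, 0.85,-0.045,-0.035,0.02,0,0,0, 0.85,0,-0.019,0.02,0,0,0, 0.85,0,0,0.02,0,0,0,0.85,0,0,0,0,0,0]'; python3 - <<'E'
from h import *
p,c=wristcam(); cv2.imwrite("pics/w1.png",p["image"]); 
for s,q in red(p,300): 
    b=[s[0]+s[2]/2-.5,s[1]+s[3]/2-.5]; print(s.tolist(),onplane(c,b,.076).round(4))
print(to([.383,-.251,.047]), onplane(c,(320,200),.05))
E
```

```text
t: 3.62
tool_pos: [0.4336, 0.0689, 0.2603]
tool_rot: [2.132, 2.306, 0.001]
contact_force: [0.8, -0.1, 0.4]
opening: 0.0728
t: 4.62
tool_pos: [0.3538, -0.2155, 0.198]
tool_rot: [-2.13, -2.305, -0.0]
contact_force: [-0.0, 0.2, -0.2]
opening: 0.0729
[423, 180, 62, 58, 2719] [ 0.4664 -0.2229  0.076 ]
[321, 200, 61, 62, 2820] [ 0.382  -0.2497  0.076 ]
[549, 234, 73, 53, 2570] [ 0.5925 -0.2615  0.076 ]
[322, 300, 55, 47, 1965] [ 0.3901 -0.3442  0.076 ]
[-37.2  25.6 152.4] [ 0.35363086 -0.23234015  0.05      ]
```

```bash
python3 -m jog '[0.85,-0.036,0.026,0.03,0,0,0, 0.85,0,0,0.06,0,0,0, 0.85,0,0,0.05,0,0,0, 0.85,0,0,0.013,0,0,0, 0.85,0,0,0,0,0,0, 0.2,0,0,0,0,0,0, 0.2,0,0,0,0,0,0, 0.2,0,0,0,0,0,0, 0.2,0,0,0,0,0,0]' 40; python3 - <<'E'
from h import *
print(to([.383,-.251,.047]))
for x,y in [(-.047,.047),(.037,.047),(-.047,-.047),(.037,-.047)]:
    t=cab(-.2185+x,y); print(t.round(4),to([*t,.24]))
E
```

```text
t: 5.8
tool_pos: [0.3848, -0.252, 0.0501]
tool_rot: [2.129, 2.302, 0.001]
contact_force: [-0.4, 1.1, 5.7]
opening: 0.0527
[ 1.2 -1.7  3.1]
[ 0.5902 -0.0603] [ 175.   219.7 -189.9]
[0.5836 0.0234] [ 259.   219.8 -189.9]
[ 0.6839 -0.0531] [ 174.9  313.7 -189.9]
[0.6773 0.0307] [ 258.9  313.8 -189.9]
```

```bash
python3 -m jog '[0.2,0,0,-0.05,0,0,0, 0.2,0,0,-0.06,0,0,0, 0.2,0,0,-0.06,0,0,0, 0.2,0.02,0.03,-0.04,0,0,0, 0.2,0.04,0.05,0,0,0,0, 0.2,0.04,0.05,0,0,0,0, 0.2,0.04,0.05,0,0,0,0, 0.2,0.04,0.04,0,0,0,0, 0.2,0,0,0,0,0,0]' && python3 - <<'E'
from h import *
p,c=wristcam(); im=p["image"].copy()
for x,y,z in [(-.1,.105,.054),(-.1,-.105,.054),(.1,.105,.054),(.1,-.105,.054)]:
    u=proj(c,[[*cab(-.2185+x,y),z]])[0]; print(u.round(0)); cv2.circle(im,tuple(int(k) for k in u),4,(0,255,0),1)
for X in [(-.12,.13,.15),(-.12,-.13,.15),(-.137,.125,.15),(-.137-.25*np.sin(1.7675),.125-.25*np.cos(1.7675),.15)]:
    u=proj(c,[[*cab(*X[:2]),X[2]]])[0]; print(u.round(0)); cv2.circle(im,tuple(int(k) for k in u),4,(255,0,255),1)
for y in(-.055,.055):
    u=proj(c,[[*cab(-.2185-.108,y),.122]])[0]; print(u.round(0)); cv2.circle(im,tuple(int(k) for k in u),4,(0,255,255),1)
cv2.imwrite("pics/w2.png",im)
E
```

```text
t: 6.92
tool_pos: [0.5865, -0.054, 0.2574]
tool_rot: [2.127, 2.311, 0.002]
contact_force: [0.3, 0.1, -1.2]
opening: 0.053
[272. 221.]
[459. 222.]
[264.  23.]
[486.  24.]
[202.  -6.]
[593.  -4.]
[212.  23.]
[183. 326.]
[434. 256.]
[316. 256.]
```

View pics/w2.png

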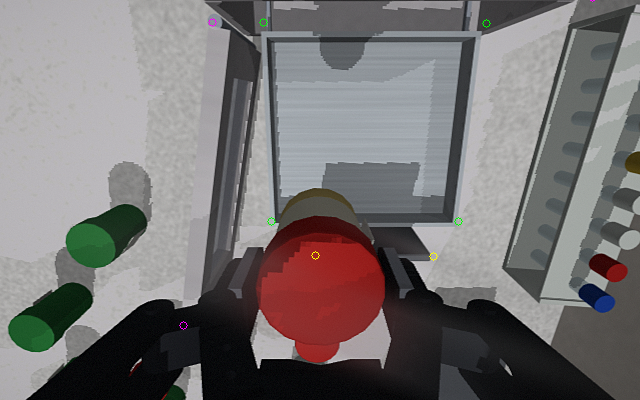

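The wrist view shows the tray rim corners at (263,31), (479,37) and (459,226), and the plate corner at (433,258). That is slightly rotated from my fit, so I refit.

```bash
python3 - <<'E'
from h import *
p,c=wristcam()
P=[onplane(c,u,.054)[:2] for u in [(263,31),(479,37),(459,226)]]
L=np.array([(.1,.105),(.1,-.105),(-.1,-.105)])
f=lambda v:(np.array([cab(*l,v=list(v)) for l in L])-P).ravel()
s=least_squares(f,[.633,-.01,1.65]); v=list(s.x); print("tray",s.x.round(4),s.fun.round(4))
print("plate",onplane(c,(433,258),.122),cab(-.108,-.055,v))
print("door",onplane(c,(207,25),.15),onplane(c,(186,298),.15))
for x,y in [(-.047,.047),(.037,.047),(-.047,-.047),(.037,-.047)]:
    t=cab(x,y,v); print(x,y,t.round(4),to([*t,.24]))
E
```

```text
tray [ 0.6315 -0.0198  1.6532] [-0.0012 -0.0018  0.0027  0.0042 -0.0015 -0.0024]
plate [ 0.69527057 -0.11704536  0.122     ] [ 0.69519024 -0.12290804]
door [0.49795811 0.05851726 0.15      ] [ 0.47495634 -0.1590329   0.15      ]
-0.047 0.047 [ 0.5885 -0.0705] [-14.1   2.5  17.4]
0.037 0.047 [0.5816 0.0132] [69.9  2.1 17.4]
-0.047 -0.047 [ 0.6822 -0.0628] [-13.8  96.5  17.4]
0.037 -0.047 [0.6753 0.0209] [70.2 96.1 17.4]
```

```bash
python3 -m jog '[0.2,0.036,0.048,0,0,0,0, 0.2,0.036,0.048,0,0,0,0, 0.2,0,0,0.04,0,0,0, 0.2,0,0,0.05,0,0,0, 0.2,0,0,0.05,0,0,0, 0.2,0,0,0.03,0,0,0, 0.2,0,0,0,0,0,0]' && python3 - <<'E'
from h import *
print(to([.6753,.024,.0735]))
E
```

```text
t: 7.9
tool_pos: [0.6721, 0.0209, 0.0837]
tool_rot: [-2.132, -2.301, 0.007]
contact_force: [0.0, -0.9, -0.1]
opening: 0.0527
[ 2.8  3.4 10.2]
```

```bash
python3 -m jog '[0.2,0.002,0.002,0.0105,0,0,0, 0.2,0,0,0,0,0,0, 0.85,0,0,0,0,0,0, 0.85,0,0,0,0,0,0, 0.85,0,0,0,0,0,0, 0.85,0,0,-0.05,0,0,0, 0.85,0,0,-0.06,0,0,0, 0.85,0,0,-0.05,0,0,0, 0.85,-0.04,-0.036,0,0,0,0]' && python3 -m jog '[0.85,-0.043,-0.039,0,0,0,0,0.85,-0.043,-0.039,0,0,0,0,0.85,-0.043,-0.039,0,0,0,0,0.85,-0.043,-0.039,0,0,0,0,0.85,-0.043,-0.039,0,0,0,0,0.85,-0.043,-0.039,0,0,0,0,0.85,-0.02,-0.039,0,0,0,0,0.85,0,0,0,0,0,0]' && python3 - <<'E'
from h import *
p,c=wristcam()
for s,q in red(p,300): 
    b=[s[0]+s[2]/2-.5,s[1]+s[3]/2-.5]; print(s.tolist(),onplane(c,b,.076).round(4))
print(to([.39,-.344,.047]))
E
```

```text
t: 9.02
tool_pos: [0.6478, -0.0173, 0.2441]
tool_rot: [2.121, 2.303, 0.012]
contact_force: [-0.8, -1.3, 0.1]
opening: 0.0725
t: 10.02
tool_pos: [0.3918, -0.3181, 0.2367]
tool_rot: [2.138, 2.301, -0.001]
contact_force: [0.2, -0.3, 0.6]
opening: 0.0724
[393, 72, 60, 61, 2887] [ 0.4758 -0.2423  0.076 ]
[513, 105, 69, 59, 2819] [ 0.5932 -0.2617  0.076 ]
[291, 176, 54, 55, 2242] [ 0.39   -0.3426  0.076 ]
[370, 276, 40, 51, 1357] [ 0.4744 -0.4467  0.076 ]
[-26.4  -5.  189.7]
```

```bash
python3 -m jog '[0.85,-0.026,-0.004,0.04,0,0,0, 0.85,0,0,0.06,0,0,0, 0.85,0,0,0.06,0,0,0, 0.85,0,0,0.028,0,0,0, 0.85,0,0,0,0,0,0, 0.2,0,0,0,0,0,0, 0.2,0,0,0,0,0,0, 0.2,0,0,0,0,0,0, 0.2,0,0,0,0,0,0]' 40; python3 - <<'E'
from h import *
print(to([.39,-.344,.047]), to([.5816,.0165,.25]))
E
```

```text
t: 11.2
tool_pos: [0.393, -0.3442, 0.0506]
tool_rot: [2.13, 2.303, 0.0]
contact_force: [-0.0, 1.1, 6.8]
opening: 0.0529
[ 0.4 -3.   3.6] [ 344.8  216.3 -199.4]
```

```bash
python3 -m jog '[0.2,0,0,-0.05,0,0,0, 0.2,0,0,-0.06,0,0,0, 0.2,0,0,-0.06,0,0,0, 0.2,0.025,0.018,-0.03,0,0,0, 0.2,0.05,0.03,0,0,0,0, 0.2,0.05,0.03,0,0,0,0, 0.2,0.05,0.03,0,0,0,0, 0.2,0.05,0.03,0,0,0,0, 0.2,0.05,0.03,0,0,0,0, 0.2,0.05,0.03,0,0,0,0]' && python3 -m jog '[0.2,0.02,0.018,0,0,0,0,0.2,0,0,0,0,0,0, 0.2,0,0,0.03,0,0,0, 0.2,0,0,0.05,0,0,0, 0.2,0,0,0.05,0,0,0, 0.2,0,0,0.03,0,0,0,0.2,0,0,0,0,0,0]' && python3 - <<'E'
from h import *
print(to([.5816,.0165,.074]))
E
```

```text
t: 12.45
tool_pos: [0.5638, -0.0017, 0.2481]
tool_rot: [-2.133, -2.306, 0.001]
contact_force: [1.1, -0.5, -1.2]
opening: 0.0529
t: 13.32
tool_pos: [0.5768, 0.017, 0.0849]
tool_rot: [-2.131, -2.301, 0.008]
contact_force: [0.9, -0.3, -0.6]
opening: 0.0526
[-0.9  4.7 10.9]
```

```bash
python3 -m jog '[0.2,0,0.004,0.011,0,0,0, 0.2,0,0,0,0,0,0, 0.85,0,0,0,0,0,0, 0.85,0,0,0,0,0,0, 0.85,0,0,0,0,0,0, 0.85,0,0,-0.05,0,0,0, 0.85,0,0,-0.06,0,0,0, 0.85,0,0,-0.06,0,0,0, 0.85,-0.03,-0.01,0,0,0,0]' && python3 -m jog '[0.85,-0.05,-0.016,0,0,0,0,0.85,-0.05,-0.016,0,0,0,0,0.85,-0.05,-0.016,0,0,0,0,0.85,-0.05,-0.016,0,0,0,0,0.85,-0.05,-0.016,0,0,0,0,0.85,-0.05,-0.016,0,0,0,0,0.85,-0.05,-0.016,0,0,0,0,0.85,-0.05,-0.016,0,0,0,0,0.85,0,0,0,0,0,0]' && python3 - <<'E'
from h import *
p,c=wristcam()
for s,q in red(p,300): 
    b=[s[0]+s[2]/2-.5,s[1]+s[3]/2-.5]; print(s.tolist(),onplane(c,b,.076).round(4))
print(to([.48,-.452,.047]))
E
```

```text
t: 14.45
tool_pos: [0.5798, -0.012, 0.2557]
tool_rot: [2.122, 2.302, 0.012]
contact_force: [0.7, 0.4, -0.5]
opening: 0.0726
t: 15.58
tool_pos: [0.4786, -0.4242, 0.2471]
tool_rot: [-2.138, -2.302, 0.001]
contact_force: [-0.3, 0.1, 0.1]
opening: 0.0722
[322, 0, 57, 24, 924] [ 0.4922 -0.2799  0.076 ]
[442, 0, 67, 37, 1856] [ 0.5988 -0.2771  0.076 ]
[295, 177, 52, 52, 2069] [ 0.4798 -0.4513  0.076 ]
[-29.5  -1.6 200.2]
```

```bash
python3 -m jog '[0.85,-0.029,-0.002,0.05,0,0,0, 0.85,0,0,0.06,0,0,0, 0.85,0,0,0.06,0,0,0, 0.85,0,0,0.03,0,0,0, 0.85,0,0,0,0,0,0, 0.2,0,0,0,0,0,0, 0.2,0,0,0,0,0,0, 0.2,0,0,0,0,0,0, 0.2,0,0,0,0,0,0]' 40; python3 - <<'E'
from h import *
print(to([.48,-.452,.047]), to([.5885,-.0675,.25]), to([.6822,-.06,.25]))
E
```

```text
t: 16.75
tool_pos: [0.4816, -0.4516, 0.0501]
tool_rot: [2.13, 2.303, -0.0]
contact_force: [-0.2, 0.8, 6.5]
opening: 0.0528
[-0.3 -1.6  3.1] [ 374.5  136.7 -199.9] [ 374.6  230.7 -199.9]
```

```bash
python3 -m jog '[0.2,0,0,-0.05,0,0,0, 0.2,0,0,-0.06,0,0,0, 0.2,0,0,-0.06,0,0,0, 0.2,0.025,0.016,-0.03,0,0,0, 0.2,0.05,0.03,0,0,0,0, 0.2,0.05,0.03,0,0,0,0, 0.2,0.05,0.03,0,0,0,0, 0.2,0.05,0.03,0,0,0,0, 0.2,0.05,0.03,0,0,0,0, 0.2,0.05,0.03,0,0,0,0]' && python3 -m jog '[0.2,0.05,0.035,0,0,0,0,0.2,0,0,0,0,0,0, 0.2,0,0,0.03,0,0,0, 0.2,0,0,0.05,0,0,0, 0.2,0,0,0.05,0,0,0, 0.2,0,0,0.03,0,0,0,0.2,0,0,0,0,0,0]' && python3 - <<'E'
from h import *
print(to([.6822,-.06,.0735]))
E
```

```text
t: 18.0
tool_pos: [0.6506, -0.1093, 0.2473]
tool_rot: [-2.133, -2.306, 0.0]
contact_force: [0.6, -0.2, -1.0]
opening: 0.053
t: 18.88
tool_pos: [0.6782, -0.0588, 0.0833]
tool_rot: [-2.13, -2.301, 0.007]
contact_force: [-0.0, 0.1, -0.5]
opening: 0.0526
[-1.5  3.9  9.8]
```

```bash
python3 -m jog '[0.2,-0.001,0.003,0.01,0,0,0, 0.2,0,0,0,0,0,0, 0.85,0,0,0,0,0,0, 0.85,0,0,0,0,0,0, 0.85,0,0,0,0,0,0, 0.85,0,0,-0.05,0,0,0, 0.85,0,0,-0.06,0,0,0, 0.85,0,0,-0.06,0,0,0]' && python3 -m jog '[0.85,-0.04,-0.025,0,0,0,0,0.85,-0.05,-0.025,0,0,0,0,0.85,-0.04,-0.025,0,0,0,0,0.85,-0.03,-0.02,0,0,0,0,0.85,0,0,0,0,0,0]' && python3 - <<'E'
from h import *
p,c=wristcam()
for s,q in red(p,300): 
    b=[s[0]+s[2]/2-.5,s[1]+s[3]/2-.5]; print(s.tolist(),onplane(c,b,.076).round(4))
print(to([.6,-.261,.047]))
E
```

```text
t: 19.88
tool_pos: [0.6841, -0.0591, 0.2492]
tool_rot: [-2.133, -2.306, 0.0]
contact_force: [0.5, -0.2, -0.1]
opening: 0.0724
t: 20.5
tool_pos: [0.6011, -0.2282, 0.2477]
tool_rot: [2.137, 2.302, -0.0]
contact_force: [0.4, 0.5, 1.3]
opening: 0.0727
[413, 0, 59, 23, 838] [ 0.6925 -0.0777  0.076 ]
[202, 143, 55, 53, 2272] [ 0.5113 -0.2279  0.076 ]
[291, 183, 52, 50, 2050] [ 0.5988 -0.261   0.076 ]
[-33.9  -4.4 200.7]
```

```bash
python3 -m jog '[0.85,-0.033,-0.004,0.05,0,0,0, 0.85,0,0,0.06,0,0,0, 0.85,0,0,0.06,0,0,0, 0.85,0,0,0.03,0,0,0, 0.85,0,0,0,0,0,0, 0.2,0,0,0,0,0,0, 0.2,0,0,0,0,0,0, 0.2,0,0,0,0,0,0, 0.2,0,0,0,0,0,0]' 40; python3 - <<'E'
from h import *
print(to([.6,-.261,.047]), to([.5885,-.0675,.25]))
E
```

```text
t: 21.68
tool_pos: [0.6024, -0.2601, 0.0499]
tool_rot: [2.13, 2.303, 0.002]
contact_force: [0.3, 0.8, 6.1]
opening: 0.0529
[-0.7 -2.4  2.9] [ 193.1    1.3 -200.1]
```

```bash
python3 -m jog '[0.2,0,0,-0.05,0,0,0, 0.2,0,0,-0.06,0,0,0, 0.2,0,0,-0.06,0,0,0, 0.2,0.02,0,-0.03,0,0,0, 0.2,0.05,0,0,0,0,0, 0.2,0.05,0,0,0,0,0, 0.2,0.05,0,0,0,0,0, 0.2,0.023,0.001,0,0,0,0, 0.2,0,0,0,0,0,0]' && python3 -m jog '[0.2,0,0,0.03,0,0,0, 0.2,0,0,0.05,0,0,0, 0.2,0,0,0.05,0,0,0, 0.2,0,0,0.03,0,0,0,0.2,0,0,0,0,0,0]' && python3 - <<'E'
from h import *
print(to([.5885,-.0675,.0735]))
p=ctrl.get_image("scene"); cv2.imwrite("pics/s2.png",cv2.resize(p["image"][130:330,150:480],None,fx=2.4,fy=2.4))
E
```

```text
t: 22.8
tool_pos: [0.5862, -0.0654, 0.2471]
tool_rot: [-2.13, -2.309, 0.001]
contact_force: [-0.3, -1.3, -0.9]
opening: 0.0525
t: 23.42
tool_pos: [0.5839, -0.0674, 0.0837]
tool_rot: [-2.13, -2.3, 0.006]
contact_force: [-0.2, -0.3, -0.8]
opening: 0.0526
[-0.5  4.5 10.2]
```

View pics/s2.png

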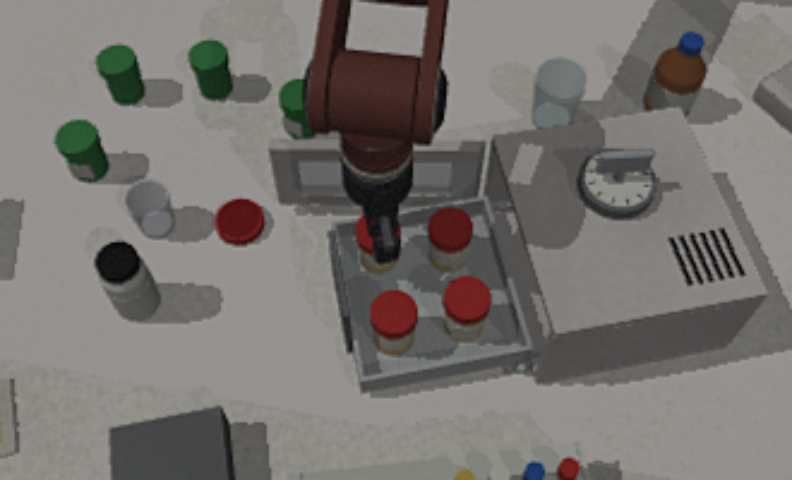

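```bash
python3 -m jog '[0.2,0,0.003,0.01,0,0,0, 0.2,0,0,0,0,0,0, 0.85,0,0,0,0,0,0, 0.85,0,0,0,0,0,0, 0.85,0,0,0,0,0,0, 0.85,0,0,-0.05,0,0,0, 0.85,0,0,-0.06,0,0,0, 0.85,0,0,-0.06,0,0,0,0,-0.04,0.015,0,0,0,0,0,-0.05,0.015,0,0,0,0]' && python3 -m jog '[0,-0.04,0.012,0,0,0,0,0,0,0,0,0,0,0,0,0,0,0,0,0,0]' && python3 - <<'E'
from h import *
p,c=wristcam(); cv2.imwrite("pics/w3.png",p["image"])
for s,q in red(p,300): 
    b=[s[0]+s[2]/2-.5,s[1]+s[3]/2-.5]; print(s.tolist(),onplane(c,b,.098).round(4))
print(to([.641,-.19,.09]),ctrl.get_obs()["tool_pos"])
E
```

```text
t: 24.72
tool_pos: [0.6277, -0.1543, 0.2497]
tool_rot: [2.128, 2.306, 0.003]
contact_force: [0.0, 0.9, -0.4]
opening: 0.0373
t: 25.1
tool_pos: [0.6415, -0.1926, 0.2472]
tool_rot: [-2.133, -2.306, -0.0]
contact_force: [-0.2, 0.6, -0.2]
opening: 0.0001
[233, 0, 66, 66, 3607] [ 0.5872 -0.0731  0.098 ]
[353, 0, 67, 66, 3590] [ 0.6834 -0.0657  0.098 ]
[589, 109, 46, 25, 678] [ 0.8869 -0.1193  0.098 ]
[169, 168, 53, 53, 2168] [ 0.5261 -0.2131  0.098 ]
[  2.2  -0.3 157.4] [ 0.64145711 -0.19212336  0.24737749]
```

View pics/w3.png

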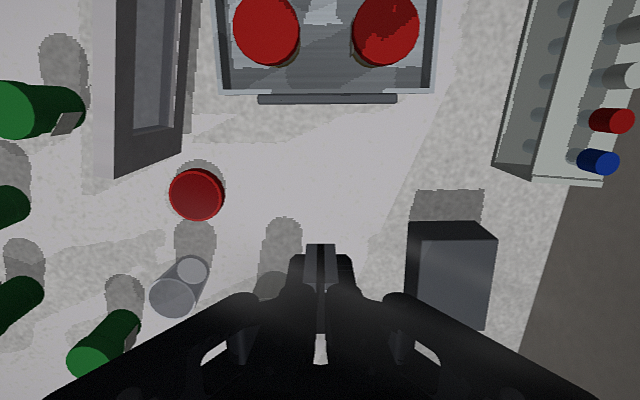

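```bash
python3 - <<'E'
from h import *
p,c=wristcam()
for u in [(258,96),(397,96),(327,96),(327,104)]: print(u,onplane(c,u,.122).round(4))
print("door free outer,inner",onplane(c,(92,178),.15),onplane(c,(114,178),.15))
print("door far along", onplane(c,(105,0),.15))
E
```

```text
(258, 96) [ 0.5865 -0.1215  0.122 ]
(397, 96) [ 0.694  -0.1131  0.122 ]
(327, 96) [ 0.6398 -0.1173  0.122 ]
(327, 104) [ 0.6403 -0.1233  0.122 ]
door free outer,inner [ 0.4691805  -0.18936458  0.15      ] [ 0.48556534 -0.18808402  0.15      ]
door far along [ 0.49239319 -0.06991533  0.15      ]
```

```bash
python3 -m jog '[0,0,0,0.05,0,0,0,0,0,0,0.06,0,0,0,0,0,0,0.046,0,0,0,0,0,0,0,0,0,0,0,0.02,0,0,0,0,0,0,0.01,0,0,0,0,0,0,0,0,0,0,0,0,0]'; python3 - <<'E'
from h import *
print(to([.641,-.136,.09]))
E
```

```text
[ 55.8   3.9 157.5]$: bad value
```

```bash
python3 -m jog '[0,0,0,0.05,0,0,0, 0,0,0,0.06,0,0,0, 0,0,0,0.047,0,0,0, 0,0.02,0,0,0,0,0, 0,0.02,0,0,0,0,0, 0,0.008,0,0,0,0,0, 0,0.005,0,0,0,0,0, 0,0.005,0,0,0,0,0, 0,0.005,0,0,0,0,0]'; python3 - <<'E'
from h import *
print(to([.641,-.136,.09]))
E
```

```text
t: 26.32
tool_pos: [0.6372, -0.1307, 0.0912]
tool_rot: [2.132, 2.305, -0.0]
contact_force: [-0.4, -1.9, 1.9]
opening: -0.0
[-5.6  3.4  1.2]
```

```bash
python3 -m jog '[0,0.007,0,0,0,0,0, 0,0.01,0,0,0,0,0, 0,0.012,0,0,0,0,0, 0,0.012,0,0,0,0,0, 0,0.012,0,0,0,0,0, 0,0.012,0,0,0,0,0, 0,0.012,0,0,0,0,0, 0,0.012,0,0,0,0,0, 0,0.012,0,0,0,0,0, 0,0.012,0,0,0,0,0]' && python3 -m jog '[0,0.012,0,0,0,0,0, 0,0.012,0,0,0,0,0, 0,0.012,0,0,0,0,0, 0,0.012,0,0,0,0,0, 0,0.01,0,0,0,0,0, 0,0.008,0,0,0,0,0, 0,0.005,0,0,0,0,0, 0,0.004,0,0,0,0,0,0,0,0,0,0,0,0]'; python3 - <<'E'
from h import *
p,c=wristcam(); cv2.imwrite("pics/w4.png",p["image"]); q=ctrl.get_image("side")["image"]; cv2.imwrite("pics/d4.png",cv2.resize(q[130:380,220:480],None,fx=2.4,fy=2.4))
print(ctrl.get_obs()["contact_force"])
E
```

```text
t: 27.58
tool_pos: [0.6276, -0.0167, 0.0901]
tool_rot: [-2.133, -2.306, 0.001]
contact_force: [-1.5, -0.7, 0.7]
opening: -0.0003
t: 28.7
tool_pos: [0.6225, 0.0578, 0.0907]
tool_rot: [2.133, 2.306, 0.002]
contact_force: [-0.6, 0.4, -0.2]
opening: -0.0003
[-0.27104807 -1.04615411 -0.17424597]
```

View pics/d4.png

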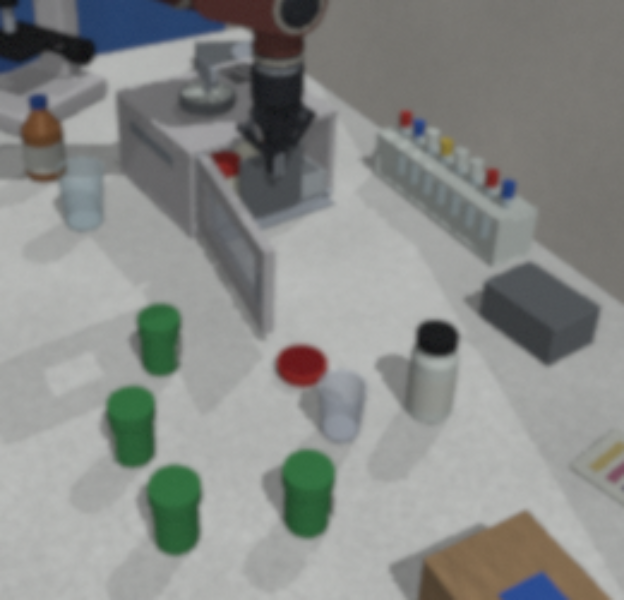

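```bash
python3 -m jog '[0,0.004,0,0,0,0,0, 0,0.004,0,0,0,0,0, 0,0.004,0,0,0,0,0, 0,0.003,0,0,0,0,0]'; python3 -m jog '[0,0.002,0,0,0,0,0, 0,0.001,0,0,0,0,0]';  python3 -m jog '[0,0.001,0,0,0,0,0, 0,0.001,0,0,0,0,0]'
```

```text
t: 29.3
tool_pos: [0.6212, 0.0725, 0.0907]
tool_rot: [2.133, 2.306, 0.001]
contact_force: [-0.0, -1.4, 1.7]
opening: 0.0001
t: 29.55
tool_pos: [0.6207, 0.0754, 0.0904]
tool_rot: [2.133, 2.306, 0.0]
contact_force: [0.9, -3.4, 1.4]
opening: 0.0
t: 29.8
tool_pos: [0.6208, 0.0753, 0.0905]
tool_rot: [2.131, 2.305, -0.004]
contact_force: [0.8, -10.9, 0.8]
opening: 0.0004
```

```bash
python3 -m jog '[0,0.001,0,0,0,0,0, 0,0.001,0,0,0,0,0]'; python3 -m jog '[0,0.001,0,0,0,0,0, 0,0.001,0,0,0,0,0]'
```

```text
t: 30.05
tool_pos: [0.6208, 0.0752, 0.0905]
tool_rot: [2.129, 2.303, -0.009]
contact_force: [1.9, -17.3, 1.7]
opening: 0.0001
t: 30.3
tool_pos: [0.6208, 0.0751, 0.0906]
tool_rot: [2.127, 2.301, -0.013]
contact_force: [0.3, -24.3, 1.3]
opening: -0.0003
```

```bash
python3 -m jog '[0,-0.02,0,0,0,0,0, 0,-0.05,0,0,0,0,0, 0,-0.03,0,-0.04,0,0,0, 0,0,0,-0.06,0,0,0, 0,0,0,-0.05,0,0,0, 0,-0.03,-0.06,0,0,0,0, 0,-0.04,-0.06,0,0,0,0, 0,-0.05,-0.06,0,0,0,0, 0,-0.03,-0.03,0,0,0,0, 0,0,0,0,0,0,0]'; python3 - <<'E'
from h import *
CAB[1]=.2067
H=np.array([-.137,.125])
def P(a,off=0,r=.215):
    d=np.array([-np.sin(a),-np.cos(a)]); n=np.array([-np.cos(a),np.sin(a)]); o=.0145*abs(n[1])+.011*abs(n[0])+off
    return H+r*d+n*o
print("start",cab(*P(1.78,.025)).round(4),to([*cab(*P(1.78,.025)),.09]))
A=np.linspace(1.78,0,21); Q=[P(1.78,.025)]+[P(a,-.001) for a in A]
D=np.diff(Q,axis=0)*1e3; print(np.c_[D[:,0],-D[:,1]].round(0).astype(int).tolist(), P(0,0))
p,c=wristcam(); q=ctrl.get_image("scene")["image"]; cv2.imwrite("pics/s5.png",cv2.resize(q[130:330,150:480],None,fx=2.4,fy=2.4))
E
```

```text
t: 31.55
tool_pos: [0.4515, -0.1664, 0.2401]
tool_rot: [-2.137, -2.302, -0.001]
contact_force: [0.1, 1.1, 0.0]
opening: 0.0003
start [ 0.4331 -0.1473] [ 20.5 -16.8 150.1]
[[-5, 25], [-5, 19], [-3, 20], [-1, 19], [1, 18], [2, 18], [4, 18], [5, 18], [7, 18], [9, 17], [10, 16], [12, 15], [13, 14], [14, 13], [16, 12], [17, 11], [18, 9], [19, 7], [19, 6], [20, 4], [20, 2]] [-0.148 -0.09 ]
```

View pics/s5.png

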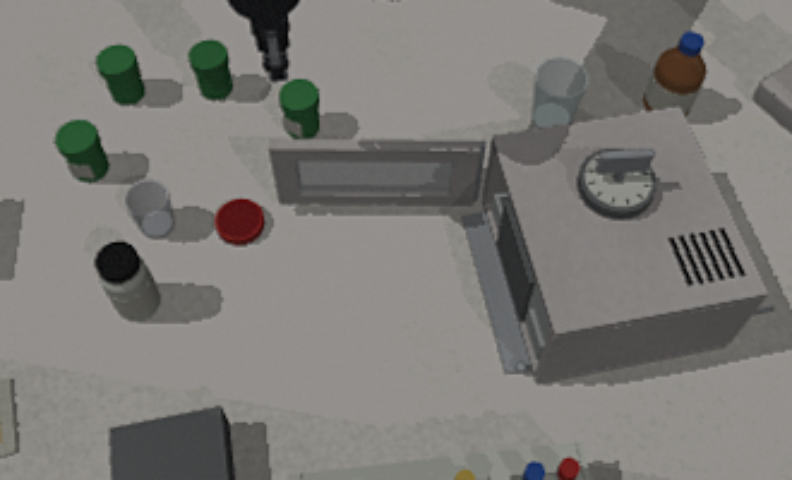

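```bash
python3 -m jog '[0,0.02,-0.02,0,0,0,0, 0,0,0,0.05,0,0,0, 0,0,0,0.06,0,0,0, 0,0,0,0.04,0,0,0, 0,0,0,0,0,0,0, 0,-0.005,0.025,0,0,0,0, 0,-0.005,0.019,0,0,0,0, 0,-0.003,0.02,0,0,0,0, 0,-0.001,0.019,0,0,0,0]'; python3 - <<'E'
from h import *
CAB[1]=.2067
o=ctrl.get_obs()["tool_pos"]; v=np.linalg.solve(np.c_[cab(1,0)-cab(0,0),cab(0,1)-cab(0,0)],o[:2]-cab(0,0)); print(v)
E
```

```text
t: 32.78
tool_pos: [0.5182, -0.1544, 0.0934]
tool_rot: [2.13, 2.305, 0.003]
contact_force: [-0.4, -0.5, 0.7]
opening: 0.0001
[-0.35239667  0.12590919]
```

```bash
python3 -m jog '[0,0.001,0.018,0,0,0,0, 0,0.002,0.018,0,0,0,0, 0,0.004,0.018,0,0,0,0, 0,0.005,0.018,0,0,0,0, 0,0.007,0.018,0,0,0,0, 0,0.009,0.017,0,0,0,0, 0,0.01,0.016,0,0,0,0, 0,0.012,0.015,0,0,0,0]' && python3 -m jog '[0,0.013,0.014,0,0,0,0, 0,0.014,0.013,0,0,0,0, 0,0.016,0.012,0,0,0,0, 0,0.017,0.011,0,0,0,0, 0,0.018,0.009,0,0,0,0, 0,0.019,0.007,0,0,0,0,0,0,0,0,0,0,0]'; python3 - <<'E'
from h import *
CAB[1]=.2067
o=ctrl.get_obs()["tool_pos"]; v=np.linalg.solve(np.c_[cab(1,0)-cab(0,0),cab(0,1)-cab(0,0)],o[:2]-cab(0,0)); print(v)
E
```

```text
t: 33.78
tool_pos: [0.65, -0.0928, 0.0904]
tool_rot: [-2.133, -2.306, 0.0]
contact_force: [-0.1, -0.7, -0.3]
opening: 0.0002
t: 34.65
tool_pos: [0.7075, 0.01, 0.0903]
tool_rot: [-2.13, -2.309, -0.0]
contact_force: [-0.9, -0.0, -0.7]
opening: 0.0002
[-0.20321542 -0.07552997]
```

```bash
python3 -m jog '[0,0.017,0.006,0,0,0,0, 0,0.014,0.006,0,0,0,0, 0,0.008,0.004,0,0,0,0, 0,0.005,0.002,0,0,0,0, 0,0,0,0,0,0,0]'; python3 -m jog '[0,0.003,0,0,0,0,0, 0,0.002,0,0,0,0,0]'; python3 -m jog '[0,0.003,0,0,0,0,0, 0,0.002,0,0,0,0,0]';  python3 -m jog '[0,0.003,0,0,0,0,0, 0,0.002,0,0,0,0,0]'
```

```text
t: 35.28
tool_pos: [0.7219, 0.0526, 0.0903]
tool_rot: [2.133, 2.305, -0.002]
contact_force: [0.0, -1.7, -0.3]
opening: -0.0001
t: 35.52
tool_pos: [0.7218, 0.0548, 0.0903]
tool_rot: [2.133, 2.301, -0.005]
contact_force: [2.1, -9.2, -1.2]
opening: 0.0001
t: 35.78
tool_pos: [0.7214, 0.062, 0.0904]
tool_rot: [2.134, 2.304, -0.001]
contact_force: [0.3, -3.3, 0.1]
opening: 0.0001
t: 36.02
tool_pos: [0.7208, 0.0669, 0.0905]
tool_rot: [2.13, 2.305, -0.003]
contact_force: [1.9, -11.1, -0.1]
opening: 0.0001
```

```bash
python3 -m jog '[0,0.002,0,0,0,0,0, 0,0.001,0,0,0,0,0]';  python3 -m jog '[0,0.002,0,0,0,0,0, 0,0.0,0,0,0,0,0]'; python3 -m jog '[0,-0.03,0,0,0,0,0, 0,-0.05,0,-0.02,0,0,0,0,0,0,-0.05,0,0,0,0,0,0,-0.06,0,0,0,0,0,0,-0.05,0,0,0,0,0,0,0,0,0,0]'; python3 - <<'E'
from h import *
p,c=wristcam(); cv2.imwrite("pics/w6.png",p["image"]); q=ctrl.get_image("scene")["image"]; cv2.imwrite("pics/s6.png",cv2.resize(q[130:330,300:480],None,fx=3,fy=3,interpolation=cv2.INTER_CUBIC))
CAB[1]=.2067
for X in [(-.137,.125,.15),(-.137,-.125,.15)]: print(proj(c,[[*cab(*X[:2]),X[2]]]))
E
```

```text
t: 36.28
tool_pos: [0.7209, 0.0668, 0.0905]
tool_rot: [2.128, 2.302, -0.009]
contact_force: [1.9, -18.4, -0.5]
opening: -0.0001
t: 36.52
tool_pos: [0.7209, 0.0668, 0.0906]
tool_rot: [2.128, 2.3, -0.012]
contact_force: [1.4, -21.5, -0.1]
opening: -0.0002
t: 37.28
tool_pos: [0.729, -0.0054, 0.2785]
tool_rot: [2.126, 2.301, 0.013]
contact_force: [0.1, -0.3, 0.2]
opening: 0.0
[[32.48322825 83.95697383]]
[[357.24638477  84.38867355]]
```

View pics/w6.png

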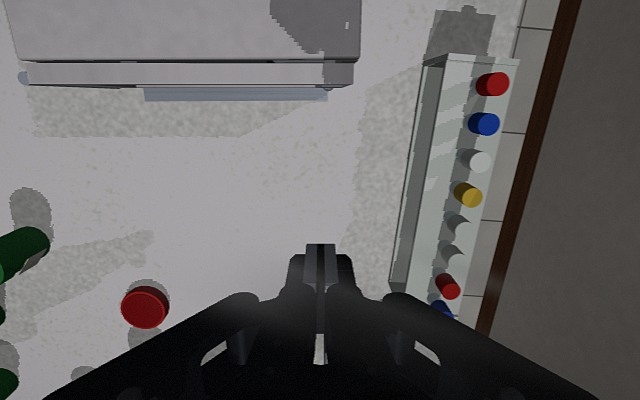

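View pics/s6.png

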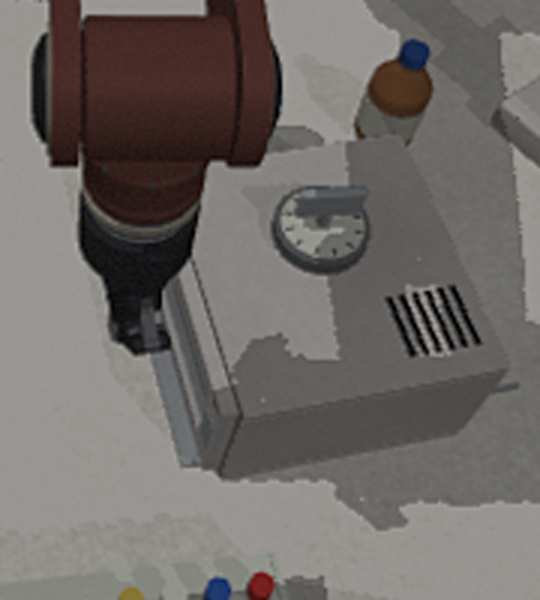

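```bash
python3 -m jog '[0,0,0,-0.05,0,0,0,0,0,0,-0.02,0,0,0, 0.5,0.045,-0.045,0,0,0,0, 0.5,0.045,-0.045,0,0,0,0, 0.5,0.045,-0.045,0,0,0,0, 0.5,0,0,0,0,0,0, 0.5,0,0,0,0,0,0]'; python3 - <<'E'
from h import *
s=ctrl.get_image("scene"); print(onplane(cam(s),(410,195),.222))
p,c=wristcam(); cv2.imwrite("pics/w7.png",p["image"]); np.savez("w7.npz",K=c[0],r=c[1],t=c[2])
print(ctrl.get_obs()["q"],proj(c,[[.586,.205,.17]]))
E
```

```text
t: 38.25
tool_pos: [0.5838, 0.1156, 0.3393]
tool_rot: [-2.132, -2.306, 0.002]
contact_force: [-0.4, -0.2, 0.1]
opening: 0.0426
[0.58810794 0.20323734 0.222     ]
[ 6.90828749e-02 -5.72135434e-02  1.54464170e+00 -1.23486982e-04
  1.65511366e+00 -7.99178228e-03] [[331.24140058  78.4216661 ]]
```

View pics/w7.png

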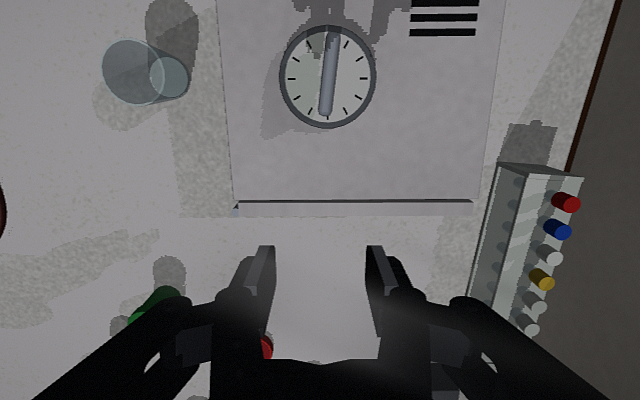

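```bash
python3 - <<'E'
from h import *
d=np.load("w7.npz"); c=(d["K"],d["r"],d["t"])
print("boss",onplane(c,(328,77),.17)); 
e=[onplane(c,u,.222) for u in [(325,115),(334,32)]]; print(e,np.linalg.norm(e[1]-e[0]),(e[0]+e[1])/2)
dd=e[1]-e[0]; print("wing heading",np.degrees(np.arctan2(dd[1],dd[0])))
im=cv2.imread("pics/w7.png"); cv2.imwrite("pics/w7c.png",cv2.resize(im[15:140,260:400],None,fx=5,fy=4.5*1.1,interpolation=cv2.INTER_CUBIC))
E
```

```text
boss [0.58302454 0.20596272 0.17      ]
[array([0.58211554, 0.17579988, 0.222     ]), array([0.58384937, 0.23356189, 0.222     ])] 0.0577880236690747 [0.58298245 0.20468089 0.222     ]
wing heading 88.28068006876867
```

View pics/w7c.png

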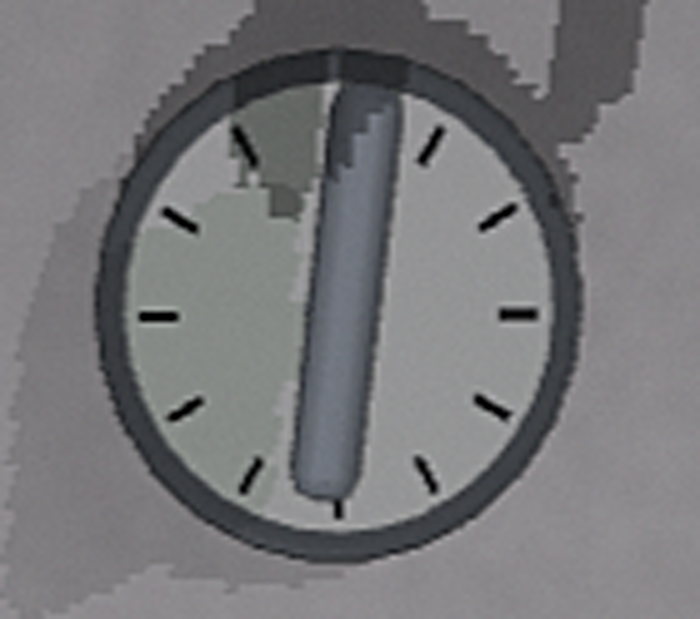

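```bash
python3 -m jog '[0.5,0,0,0,0,0,6, 0.5,0.045,-0.0015,0,0,0,0, 0.5,0.045,-0.0015,0,0,0,0, 0.5,0,0,0.04,0,0,0, 0.5,0,0,0.04,0,0,0, 0.5,0,0,0.03,0,0,0, 0.5,0,0,0,0,0,0, 0.5,0,0,0,0,0,0]'; python3 - <<'E'
from h import *
p,c=wristcam(); cv2.imwrite("pics/w8.png",p["image"])
print(to([.583,.2053,.187],head=-1.5),ctrl.get_obs()["q"][5])
E
```

```text
t: 39.35
tool_pos: [0.5846, 0.2051, 0.2317]
tool_rot: [2.251, 2.19, 0.002]
contact_force: [-0.1, 0.3, -0.1]
opening: 0.0428
[-0.1 -1.8 45.5] 0.24507161586851042
```

View pics/w8.png

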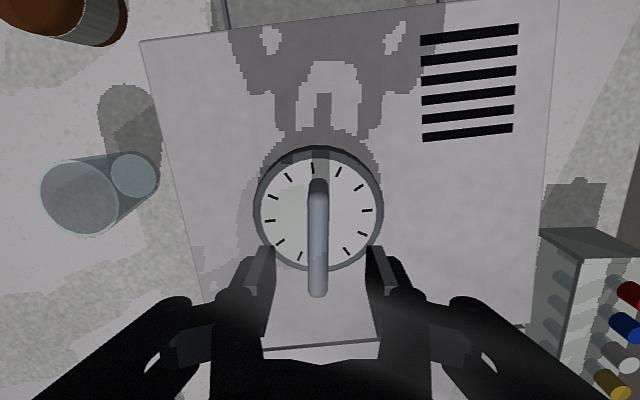

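```bash
python3 -m jog '[0.5,0,-0.001,0.03,0,0,0, 0.5,0,0,0.015,0,0,0, 0.5,0,0,0,0,0,0, 0,0,0,0,0,0,0, 0,0,0,0,0,0,0, 0,0,0,0,0,0,0, 0,0,0,0,0,0,0]' 80; python3 -m jog '[0,0,0,0,0,0,10, 0,0,0,0,0,0,10, 0,0,0,0,0,0,10, 0,0,0,0,0,0,10]'; python3 - <<'E'
from h import *
o=ctrl.get_obs(); print(o["q"][5],o["wrist_torque"])
E
```

```text
t: 40.28
tool_pos: [0.5833, 0.2057, 0.1871]
tool_rot: [2.25, 2.19, 0.004]
contact_force: [0.9, -0.7, 6.2]
opening: 0.01
t: 40.78
tool_pos: [0.5829, 0.2058, 0.1871]
tool_rot: [2.868, 1.282, 0.003]
contact_force: [-1.0, 0.4, 5.9]
opening: 0.0097
0.9489655917854496 [0.05757696 0.18340726 0.15543792]
```

```bash
python3 -m jog '[0,0,0,0,0,0,10, 0,0,0,0,0,0,10, 0,0,0,0,0,0,10, 0,0,0,0,0,0,10, 0,0,0,0,0,0,10, 0,0,0,0,0,0,10, 0,0,0,0,0,0,10, 0,0,0,0,0,0,10, 0,0,0,0,0,0,10, 0,0,0,0,0,0,10]'; python3 -m jog '[0,0,0,0,0,0,8, 0,0,0,0,0,0,0]';  python3 - <<'E'
from h import *
o=ctrl.get_obs(); print(o["q"][5],o["wrist_torque"])
E
python3 -m jog '[0.5,0,0,0,0,0,0, 0.5,0,0,0,0,0,0, 0.5,0,0,0,0,0,0, 0.5,0,0,-0.04,0,0,0, 0.5,0,0,-0.03,0,0,0, 0.5,0,0,0,0,0,0]';  python3 - <<'E'
from h import *
p,c=wristcam(); cv2.imwrite("pics/w9.png",p["image"]); print(ctrl.get_obs()["q"][5])
E
```

```text
t: 42.02
tool_pos: [0.5829, 0.2067, 0.1871]
tool_rot: [-2.823, 1.371, -0.001]
contact_force: [0.5, 3.9, 5.2]
opening: 0.0098
t: 42.28
tool_pos: [0.583, 0.2068, 0.1871]
tool_rot: [-2.724, 1.558, -0.001]
contact_force: [-0.1, 2.8, 5.5]
opening: 0.0102
2.829357483602664 [0.39764043 0.10246375 0.01372757]
t: 43.02
tool_pos: [0.5839, 0.2057, 0.2588]
tool_rot: [-2.724, 1.558, -0.007]
contact_force: [0.5, -0.3, -0.2]
opening: 0.0429
2.82857301421773
```

View pics/w9.png

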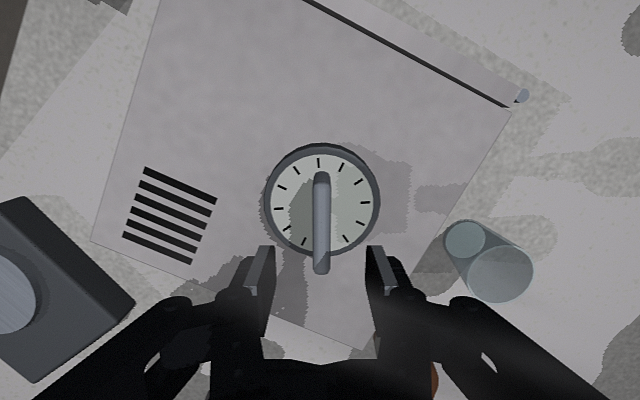

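```bash
python3 -m jog '[0.5,0,0,0,0,0,-10, 0.5,0,0,0,0,0,-10, 0.5,0,0,0,0,0,-10, 0.5,0,0,0,0,0,-10, 0.5,0,0,0,0,0,-10, 0.5,0,0,0,0,0,-10, 0.5,0,0,0,0,0,-10, 0.5,0,0,0,0,0,-10, 0.5,0,0,0,0,0,-10, 0.5,0,0,0,0,0,-10]' && python3 -m jog '[0.5,0,0,0,0,0,-10, 0.5,0,0,0,0,0,-10, 0.5,0,0,0,0,0,-10, 0.5,0,0,0,0,0,-10, 0.5,0,0,0,0,0,-10, 0.5,0,0,0,0,0,-10, 0.5,0,0,0,0,0,-10, 0.5,0,0,0,0,0,-10, 0.5,0,0,0,0,0,0]';  python3 - <<'E'
from h import *
o=ctrl.get_obs(); q=o["q"]; h=np.degrees(q[0]-q[5]); print(q[5],h,to([.583,.206,.187],head=h))
E
```

```text
t: 44.32
tool_pos: [0.5813, 0.2052, 0.2526]
tool_rot: [-2.944, -1.095, 0.006]
contact_force: [0.1, 0.3, 0.9]
opening: 0.0427
t: 45.45
tool_pos: [0.5815, 0.2052, 0.2531]
tool_rot: [-1.561, -2.723, 0.004]
contact_force: [0.2, 0.3, 0.0]
opening: 0.0428
-0.31098073191128844 30.349388076357585 [-0.1  1.7 66.1]
```

```bash
python3 -m jog '[0.5,0,0.0015,0.04,0,0,0, 0.5,0,0,0.026,0,0,0, 0.5,0,0,0,0,0,0, 0,0,0,0,0,0,0, 0,0,0,0,0,0,0, 0,0,0,0,0,0,0, 0,0,0,0,0,0,0]' 80; python3 -m jog '[0,0,0,0,0,0,10, 0,0,0,0,0,0,10, 0,0,0,0,0,0,10, 0,0,0,0,0,0,10, 0,0,0,0,0,0,10,0,0,0,0,0,0,0]'; cat > t.py <<'E'
from h import *
o=ctrl.get_obs(); q=o["q"]; print("q6",q[5].round(4),"yaw",np.degrees(q[0]-q[5]).round(2),o["wrist_torque"].round(3),"eff6",o["effort"][5].round(3))
E
python3 t.py
```

```text
t: 46.32
tool_pos: [0.5837, 0.206, 0.1914]
tool_rot: [1.56, 2.726, -0.001]
contact_force: [-4.8, -2.3, 4.0]
opening: 0.0095
t: 47.08
tool_pos: [0.5833, 0.2059, 0.1914]
tool_rot: [2.567, 1.81, -0.002]
contact_force: [-5.5, -3.4, 5.2]
opening: 0.0096
q6 0.5619 yaw -19.62 [-0.465  0.894 -0.075] eff6 0.199
```

```bash
for i in 1; do python3 -m jog '[0,0,0,0,0,0,6, 0,0,0,0,0,0,6]' >/dev/null; python3 t.py; python3 -m jog '[0,0,0,0,0,0,6, 0,0,0,0,0,0,6]'>/dev/null; python3 t.py; python3 -m jog '[0,0,0,0,0,0,5, 0,0,0,0,0,0,5]'>/dev/null; python3 t.py;  done
```

```text
q6 0.7733 yaw -31.73 [-0.51   0.995  0.109] eff6 -0.537
q6 0.9828 yaw -43.73 [-0.502  1.041  0.132] eff6 -0.533
q6 1.1567 yaw -53.69 [-0.472  1.018  0.159] eff6 -0.419
```

```bash
python3 -m jog '[0,0,0,0,0,0,4, 0,0,0,0,0,0,4]' >/dev/null; python3 t.py; python3 -m jog '[0,0,0,0,0,0,3, 0,0,0,0,0,0,2]'>/dev/null; python3 t.py; python3 -m jog '[0,0,0,0,0,0,2, 0,0,0,0,0,0,2]'; python3 t.py
```

```text
q6 1.2958 yaw -61.66 [-0.459  1.036  0.151] eff6 -0.306
q6 1.382 yaw -66.6 [-0.424  1.123  0.142] eff6 -0.055
t: 48.58
tool_pos: [0.5829, 0.2061, 0.1915]
tool_rot: [3.094, 0.536, -0.002]
contact_force: [-7.5, -3.2, 4.6]
opening: 0.01
q6 1.4482 yaw -70.37 [-0.484  1.152  1.746] eff6 1.491
```

```bash
python3 -m jog '[0.5,0,0,0,0,0,0, 0.5,0,0,0,0,0,0, 0.5,0,0,0,0,0,0, 0.5,0,0,-0.04,0,0,0, 0.5,0,0,-0.05,0,0,0, 0.5,0,0,-0.06,0,0,0,0.5,0,0,0,0,0,0]'; python3 - <<'E'
from h import *
p,c=wristcam(); s=ctrl.get_image("side")["image"]
cv2.imwrite("pics/fin.png",np.vstack([p["image"][:,:640],cv2.resize(s[100:350,150:550],(640,400))])[:,:][::1]); cv2.imwrite("pics/fin.png",cv2.resize(cv2.imread("pics/fin.png"),(480,600)))
E
```

```text
t: 49.45
tool_pos: [0.5861, 0.2068, 0.3475]
tool_rot: [-3.096, -0.531, -0.02]
contact_force: [0.7, -0.6, 0.4]
opening: 0.0431
```

View pics/fin.png

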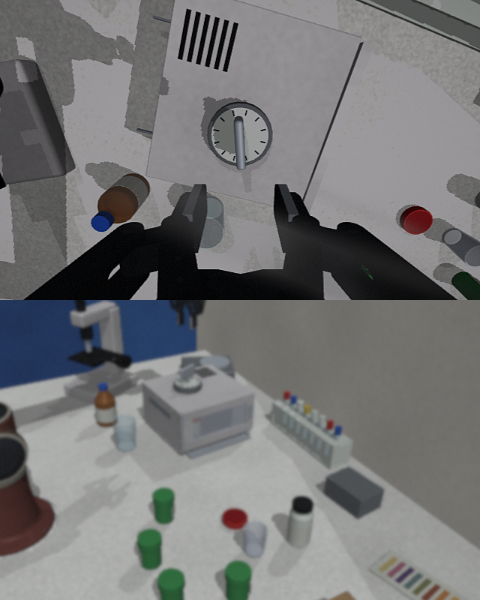

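```bash
python3 -c "
from station import ctrl
print(ctrl.finish_job(), ctrl.get_obs()['t'])"
```

```text
the job is handed in; nothing more can be done
the job is handed in; nothing more can be done
```

The job is done and handed in at about 49.5 s of the 210 s allowed; no verdict was reported.

- **Pots:** I stood all four red-capped pots on the tray and left the four green look-alikes alone. The last pictures before the push showed them upright. I could not see them again once the door was shut.
- **Tray:** I pushed it slowly about 206 mm until it hit the end stop (24 N at constant position). The picture afterwards showed the plate level with the cabinet front.
- **Door:** I swept it shut. It gave way at the catch after a brief peak of about 9 N, then sat solid at 21 N. The wrist picture shows it parallel to the cabinet front, and the last side view shows it closed.
- **Key:** I wound it clockwise in two grips, about 148° and 101°, until the wrist torque jumped from about 0.15 to 1.7 N m at the stop. The wing stayed lined up with the released gripper, so it did not visibly spring back. I have no direct reading of its angle.
- **Bystanders:** none looked displaced in the last side picture. The arm was clear of everything when I handed in.

No check failed. My first cabinet estimate was off by up to about 1 cm along the tray's travel, and I corrected it from the wrist camera before placing the first pot.

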